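Hang the washed gate back on the dumpling-tray carrier

ROBOT

A 7-joint arm with a two-finger parallel gripper is mounted at the origin on the work surface. World frame = base frame: x ahead of the robot, y to its left, z up, the work surface at z = 0. Lengths are in m, angles in degrees, forces in N, time in s.
With the tool pointing down it reaches from about 0.425 to 0.875 m from the base axis. Payload 4.7 kg.
Tool frame: the origin (TCP) lies on the centre line of the jaws, within the pads' length; the fingertips stand 22 mm ahead of it and the grasp point (between the pads) lies 3 mm ahead of it (robot.tcp_to_tips is the distance from the TCP to the fingertips, in m); z points along the fingers, x is the direction in which the jaws open and shut, and the axes are right-handed (so a half turn about z gives the same grasp; the last joint's range is limited). The gripper opens to 87 mm and grips with 3 to 60 N. Pads are 19 mm wide; open, the fingers measure 117 mm over their backs; the gripper's body (75 mm by 190 mm) begins 51 mm behind the grasp point.
Start: joints at [71.568, 18.392, -4.016, 83.108, 1.295, 78.541, -3.26], TCP at [0.214, -0.614, 0.245] pointing down, gripper open.
Joint ranges: [-163.93, 163.93], [-17.29, 119.83], [-79.2, 71.16], [3.27, 140.29], [-89.18, 269.18], [5.43, 117.66], [-154.24, 154.24]. Speed limits (degrees/s): [147.25, 147.25, 180, 180, 180, 180, 180].

INTERFACE

Orientations are given as [roll, pitch, yaw] about the fixed x, y, z axes, in that order (R = Rz(yaw) Ry(pitch) Rx(roll)).
In Python, from workcell import robot gives the robot as it stands.
- The arm moves only by the tool move_arm, never from a script. Its argument "moves" is a list of rows, each a list of 6 numbers: the shift along the tool's x, y, z in m, then the turn, a rotation vector about the tool's x, y, z in degrees. In form: [[tx, ty, tz, wx, wy, wz], ...]. A call has exactly 8 rows; each row is the pose to reach, as a shift and turn from the pose measured when the call began, along the tool's axes at that moment; what a row does not reach only later rows make up. A row lasts 1/12 s, in which the tool goes at most 41.7 mm and 7.16 degrees, less where a joint would pass 70% of its speed; a pose out of reach is approached as far as the arm can. A call with a gripper value outside its range is refused whole. "grip" is the opening, from 0 (shut) to 1 (fully open), set as the call begins (left out, the last holds). The fingers move at their own pace and stop on an object; "squeeze" is the grip in N (left out, the last holds). Time passes only in rows, so rows that repeat a pose let the fingers close, or fill a call up. It gives the time, the measured TCP pose, the force and the opening at its end, in the units of the state.
- robot.get_obs(): the state, without advancing time (a new reading comes with each control period).
- robot.get_image(name): name is "scene" or "top" or "wrist"; returns the picture (400x640x3 uint8, red, green, blue); there is no depth.
- robot.camera_model(name): a dict with "fx", "fy", "cx", "cy" (pixels), "rvec" (rotation vector, rad) and "tvec" (3), from world to camera coordinates, as OpenCV has them. Camera axes: x right, y down, z forward; pixel columns grow to the right and rows downward; lengths in m; the calibration is good to about 2 mm. A picture is of the moment at which its call begins: read the wrist's pose just before it. camera_model takes no time and is no camera call; for the wrist camera it gives the pose at the moment of the call.
- robot.job_done(): hands the job in, once; it reports no verdict.
The state is a dict: "t": time; "joints": joint angles; "qd": joint speeds; "joint_efforts": joint torques, N m; "ee_pos": TCP position; "eef_rot": TCP orientation; "force": force on the tool from outside, world axes, zero at the start; "wrist_torque": the same for the moment, N m; "width": opening from 0.0 (shut) to 1.0 (fully open).
Only numpy, scipy, OpenCV 4.12 (cv2) and the standard library are available. Lean on these libraries where they do the work, as an engineer would, in place of code of your own. Each camera call takes 0.05 s, during which the arm holds its last target. There are 200 camera calls.

TASK

Take the washed steel gate out of the wooden drying stand and hang it back on the tray carrier: with the gate standing wide open, gently lower it so that both knuckles drop fully over the two hinge pins. Then swing it shut under the keeper lip until it rests at the stop, and let go. Do not force it: feel for the pins, and leave the crockery and the other things on the table where they are.

Things in the scene. Friction and masses are not known exactly. Their poses are not given: they have to be found in the camera images.
- gate: Loose steel gate, perforated panel, 0.3 to 0.5 kg, mass centre near x = 80. Origin on its hinge axis at bottom-edge height; x to the free edge (155 mm), y across, z up. Frame 8 mm thick, x 11 to 155, 140 high. Two tubular knuckles round the hinge axis, 16 mm outside, 10.4 bore, open both ends, z 12-32 and 108-128. Starts upright in the stand; lifts straight out.
- gate_tab (a point): Grip point in the gate's upright steel tab, at gate x = 80, y = 0, z = 165 mm. The tab stands on the gate's top edge: 60 mm along the gate's x (x 50 to 110), 10 mm thick, 45 mm high (z 140 to 185). Axes as the gate's.
- gate_edge (a point): Middle of the gate's free edge: x = 155, y = 0, z = 70 mm in the gate's frame.
- stand: Fixed wooden drying stand, base 190 x 75 x 12 mm, with two pairs of blocks (tops 46 mm above the table) that hold the gate's bottom edge upright in an 11.6 mm slot, floor 12 mm above the table. Origin at the centre of its underside; the gate stands along its x.
- carrier: Fixed open steel rack with two trays, 220 (x) x 200 (y), 170 mm high, origin at the centre of its underside, z up. Open front faces its -y (uprights' face y = -100); the hinge is in front near its -x end. With the knuckles fully down on the shoulders the gate's origin is at z = 35 mm. Gate shut: its x along the carrier's +x; open: its x along the carrier's -y or so.
- hinge_mid (a point): Carrier point x -85, y -128, z 47 mm. Pin bracket is clamped by hand, not measured: the true axis of both pins lies up to 15 mm either way along the carrier's x, 3 mm along its y from here, and stays. Pins upright, one above the other, 8 mm dia, 16 long (top 1.5 tapered to 7 dia), on 16 mm round shoulders at z 47 and 143, each 8 thick on a 10 wide arm running back (+y) to the bracket.
- keeper (a point): Middle of the keeper lip's underside, carrier x 56, y -128, z 184 mm; lip 28 (x) x 50 (y) x 6 mm thick. The shut gate's top edge (z 175) lies under it, so the gate goes on or off only while open (some 40 degrees or more). Behind it the stop, an upright bar at x 42 to 58, face at y -121.5, z 50 to 170.
- dish: Loose white dish, 100 mm across, 20 mm high; origin at the centre of its underside. A bystander.
- mug: Loose white mug, 76 mm across, 90 mm high; origin at the centre of its underside. A bystander.
- bottle: Loose brown bottle, 60 mm across, 190 mm high; origin at the centre of its underside. A bystander.
- jar: Loose glass jar, 70 mm across, 90 mm high; origin at the centre of its underside. A bystander.
- bowl: Loose steel bowl, 110 mm across, 50 mm high; origin at the centre of its underside. A bystander.
- spoon: Loose wooden spoon, 200 mm long, lying flat along its x. A bystander.
Not all that is in view belongs to the job. There is more than one size of the gate; the one meant has the size given above.

How it is judged:
By the outcome, as a careful person would: the job done as asked, in the order asked, and still so for the second after the job is handed in, with the robot touching nothing.
It also fails if it takes over 58 s, if anything falls off the work surface, if the arm or the gripper's body presses on something with over 40 N, if the wrist force passes 120 N, or if a joint passes its speed limit or range.

## Working session

There is one attempt and no reset: what is moved stays moved. The work goes in short steps, Python scripts to look and compute and a tool call to move; the robot and the scene stay as the last step left them, time stands still between calls to the robot, and variables do not carry over. Pictures are saved under pics/ and viewed, about 8 in all and at most 12, crops included, and the job is handed in when it is done.

Besides the shell and the picture viewer there is one more tool, called as a command line: name --pt "numbers of a row" for each row, then --argument value for the rest. move_arm: Moves the arm, as the interface text tells. Its arguments: {"type":"object","properties":{"moves":{"type":"array"},"grip":{"type":"number"},"squeeze":{"type":"number"}},"required":["moves"]}

```bash
ls; mkdir -p pics; python3 - <<'E'
from workcell import robot
import cv2
print(robot.get_obs())
for n in ["scene","top","wrist"]:
    im=robot.get_image(n); cv2.imwrite(f"pics/{n}0.png",im[:,:,::-1]); print(n,robot.camera_model(n))
E
```

```text
pics
{'t': 0.0, 'joints': array([71.56691414, 18.43892395, -4.01500595, 83.1751272 ,  1.29652148,
       78.53993485, -3.26055774]), 'qd': array([-0.0119853 ,  0.00681096,  0.14293249, -0.07413796,  0.01725439,
        0.05948612,  0.1100837 ]), 'joint_efforts': array([ 2.52279569e-04, -4.91277659e+01, -4.03972277e-01, -3.12529707e+01,
       -6.38895482e-02,  4.35598113e-02,  1.82092058e-04]), 'ee_pos': array([ 0.21397464, -0.61323246,  0.24346097]), 'eef_rot': array([ 1.79992616e+02,  1.08660977e-01, -7.07579193e+01]), 'force': array([ 0.17103356, -0.64978603,  0.02206347]), 'wrist_torque': array([ 0.03522225, -0.05364188, -0.02980218]), 'width': 1.0006778021614517}
scene {'fx': 478.3897734024431, 'fy': 478.3897734024431, 'cx': 323.7029808510598, 'cy': 198.71669425064812, 'rvec': array([ 1.94497999,  1.4505855 , -0.59182658]), 'tvec': array([-0.14941471, -0.27998557,  1.81529178])}
top {'fx': 403.1085491334865, 'fy': 403.1085491334865, 'cx': 314.08669208726184, 'cy': 202.46391248173072, 'rvec': array([ 2.13422525, -2.13669027,  0.14609813]), 'tvec': array([0.00593495, 0.57030842, 1.37764388])}
wrist {'fx': 337.72860381329195, 'fy': 337.72860381329195, 'cx': 318.7474045000031, 'cy': 206.7069865508158, 'rvec': array([-2.34794889,  1.66510742,  0.2609064 ]), 'tvec': array([-0.64954144, -0.0383544 ,  0.39134858])}
```

View pics/scene0.png

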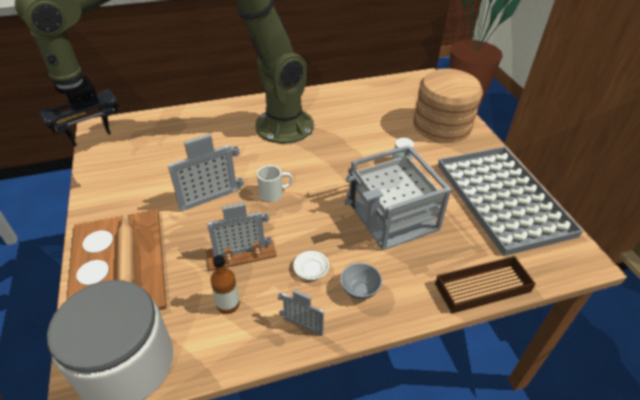

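View pics/top0.png

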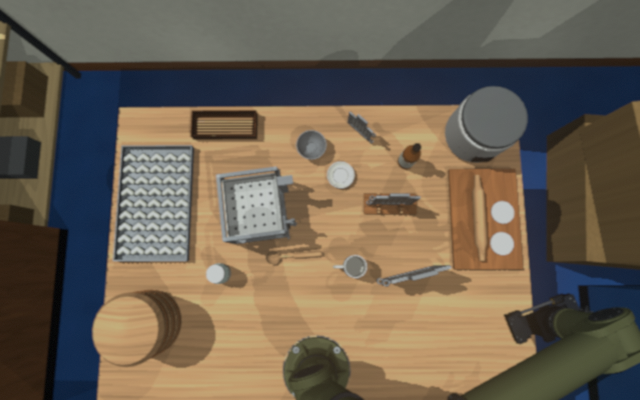

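Gates in view: large leaning one at scene (205,175), middle one in the wooden stand (238,235), small one (303,312). The stand one should be it; confirm in an enlarged crop.

```bash
cat > h.py <<'E'
import numpy as np, cv2
from workcell import robot
def cam(n):
    m=robot.camera_model(n); R=cv2.Rodrigues(m["rvec"])[0]
    K=np.array([[m["fx"],0,m["cx"]],[0,m["fy"],m["cy"]],[0,0,1]]); return K,R,np.asarray(m["tvec"])
def proj(c,P):
    K,R,t=c; return cv2.projectPoints(np.float64(P).reshape(-1,3),cv2.Rodrigues(R)[0],t,K,None)[0].reshape(-1,2)
def ray(c,uv):
    K,R,t=c; d=R.T@np.linalg.solve(K,[uv[0],uv[1],1]); return -R.T@t,d
def onz(c,uv,z):
    o,d=ray(c,uv); return o+d*(z-o[2])/d[2]
def tri(obs):  # [(cam,uv),...]
    A=np.zeros((3,3));b=np.zeros(3);L=[]
    for c,uv in obs:
        o,d=ray(c,uv);d/=np.linalg.norm(d);M=np.eye(3)-np.outer(d,d);A+=M;b+=M@o;L.append((o,M))
    p=np.linalg.solve(A,b); return p,[np.linalg.norm(M@(p-o)) for o,M in L]
E
python3 - <<'E'
import cv2,numpy as np
s=cv2.imread("pics/scene0.png");t=cv2.imread("pics/top0.png")
f=lambda im,x,y,w,h:cv2.resize(im[y:y+h,x:x+w],(400,300),interpolation=cv2.INTER_CUBIC)
cv2.imwrite("pics/crop1.png",np.vstack([np.hstack([f(s,190,190,100,75),f(s,330,135,130,97)]),np.hstack([f(t,345,165,80,60),f(t,205,155,100,75)])]))
E
```

```text
(no output)
```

View pics/crop1.png

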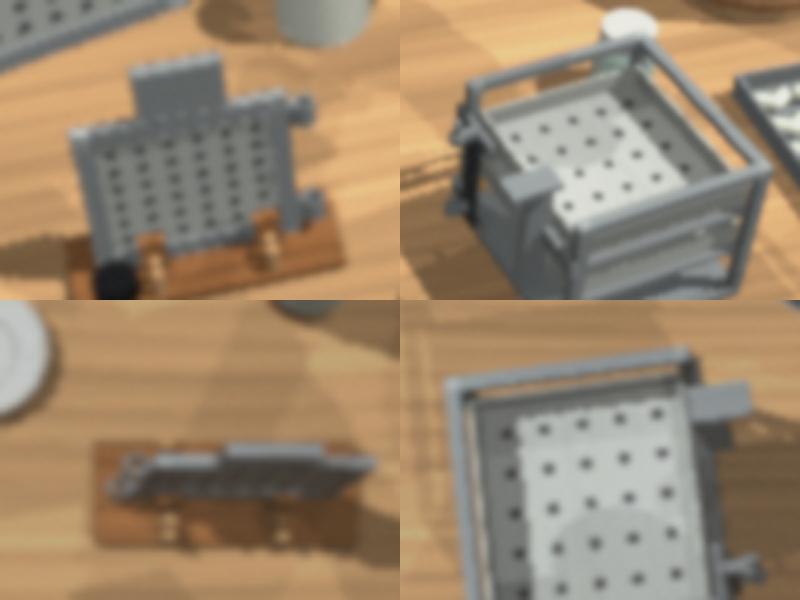

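```bash
python3 - <<'E'
from h import *
S,T=cam("scene"),cam("top")
np.set_printoptions(precision=4,suppress=True)
for n,uv in dict(f_mx=(353.4,163.1),b_mx=(407,148.6),b_px=(449.6,188.3),f_px=(386.2,211)).items(): print(n,onz(S,uv,.17))
print("top b_px",onz(T,(217.5,175.75),.17),"f_px",onz(T,(277,168.25),.17))
print("pin top", onz(T,(293.75,221.75),.159))
print("tabS",onz(S,(222.7,207.5),.197),onz(S,(245,203.5),.197))
print("tabT",onz(T,(390,194.4),.197),onz(T,(409.4,194.4),.197))
print("knT",onz(T,(371.4,198),.140),"freeT",onz(T,(419.4,197.6),.152))
print("camera pos wrist",-cam("wrist")[1].T@cam("wrist")[2], cam("wrist")[1][2])
for n,p in dict(lg=(.0,0,0)).items(): pass
print("bottle",onz(S,(228,308),0),onz(T,(416,148),.19),"mug",onz(T,(355,265),.09),"dish",onz(T,(341,176),.02),"jar",onz(T,(217,273),.09))
E
```

```text
f_mx [0.4716 0.1001 0.17  ]
b_mx [0.4518 0.2795 0.17  ]
b_px [0.6468 0.321  0.17  ]
f_px [0.6798 0.1179 0.17  ]
top b_px [0.6396 0.3175 0.17  ] f_px [0.6639 0.1241 0.17  ]
pin top [0.4901 0.0689 0.159 ]
tabS [ 0.5761 -0.2926  0.197 ] [ 0.5775 -0.2355  0.197 ]
tabT [ 0.5719 -0.2355  0.197 ] [ 0.5717 -0.2962  0.197 ]
knT [ 0.5699 -0.1843  0.14  ] freeT [ 0.5689 -0.3382  0.152 ]
camera pos wrist [ 0.2928 -0.5861  0.3837] [-0.2876 -0.0997 -0.9525]
bottle [ 0.7431 -0.3293  0.    ] [ 0.7241 -0.3243  0.19  ] mug [ 0.3526 -0.1315  0.09  ] dish [ 0.6705 -0.0917  0.02  ] jar [0.3262 0.328  0.09  ]
```

The stand gate's tab measures about 60 mm and its hinge-to-edge about 154 mm, so it is the one meant; the other two are larger and smaller. Tab centre ≈ (0.572, −0.265), gate yaw ≈ −90°; the carrier has yaw ≈ 8° and the pin is near (0.49, 0.07).

move_arm --pt "-0.015 -0.03 -0.02 0 0 -5" --pt "-0.03 -0.06 -0.04 0 0 -11" --pt "-0.045 -0.095 -0.055 0 0 -17" --pt "-0.06 -0.13 -0.06 0 0 -23" --pt "-0.075 -0.165 -0.06 0 0 -29" --pt "-0.09 -0.2 -0.06 0 0 -35" --pt "-0.105 -0.23 -0.06 0 0 -41" --pt "-0.12 -0.26 -0.06 0 0 -47" --grip 1

```text
t: 0.82
ee_pos: [0.4212, -0.4127, 0.3037]
eef_rot: [-179.9, 0.1, -23.4]
force: [0.0, -1.4, -0.3]
width: 1.003
```

```bash
cat >> h.py <<'E'
from scipy.spatial.transform import Rotation as Ro
def goto(p,yaw):
    o=robot.get_obs(); R=Ro.from_euler('xyz',o["eef_rot"],degrees=True)
    print("t",round(o["t"],2),"pos",np.round(o["ee_pos"],4),"rot",np.round(o["eef_rot"],2),"F",np.round(o["force"],1),"tq",np.round(o["wrist_torque"],2),"w",round(o["width"],3),"j7",round(o["joints"][6],1))
    if p is not None:
        print("shift",np.round(R.inv().apply(np.array(p)-o["ee_pos"]),4),"turn",np.round((R.inv()*Ro.from_euler('xyz',[180,0,yaw],degrees=True)).as_rotvec(degrees=True),2))
E
python3 -c "
from h import *
goto([.572,-.265,.27],0)"
```

```text
t 0.82 pos [ 0.4212 -0.4127  0.3037] rot [-1.7994e+02  8.0000e-02 -2.3420e+01] F [ 0.  -1.4 -0.3] tq [-0.05 -0.11  0.06] w 1.003 j7 15.8
shift [ 0.0798 -0.1954  0.0338] turn [ -0.08   0.06 -23.42]
```

move_arm --pt "0.013 -0.033 0 0 0 -4" --pt "0.026 -0.066 0 0 0 -8" --pt "0.04 -0.098 0 0 0 -12" --pt "0.053 -0.13 0.01 0 0 -16" --pt "0.066 -0.162 0.02 0 0 -20" --pt "0.08 -0.195 0.03 0 0 -23.4" --pt "0.08 -0.195 0.034 0 0 -23.4" --pt "0.08 -0.195 0.034 0 0 -23.4"

```text
t: 1.48
ee_pos: [0.5729, -0.2622, 0.2678]
eef_rot: [-179.8, 0.2, 0.3]
force: [-0.4, -0.7, -0.7]
width: 0.998
```

```bash
python3 - <<'E'
from h import *
goto([.572,-.265,.18],0)
c=cam("wrist"); im=robot.get_image("wrist")
np.savez("w1.npz",K=c[0],R=c[1],t=c[2]); cv2.imwrite("pics/w1.png",im[:,:,::-1])
E
```

```text
t 1.48 pos [ 0.5729 -0.2622  0.2678] rot [-179.76    0.18    0.28] F [-0.4 -0.7 -0.7] tq [-0.07 -0.03  0.01] w 0.998 j7 16.7
shift [-0.0006  0.0032  0.0878] turn [-0.24  0.18  0.28]
```

View pics/w1.png

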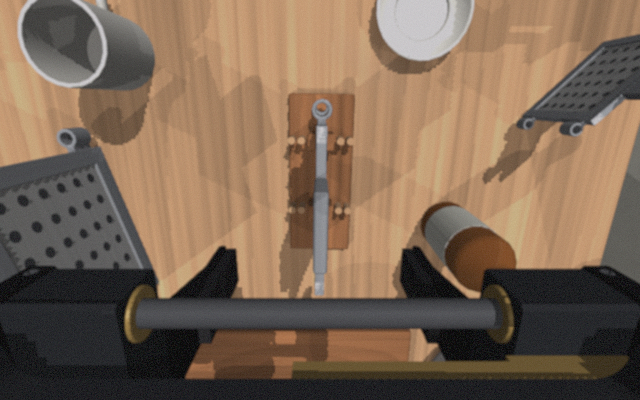

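```bash
cat >> h.py <<'E'
def ld(f):
    d=np.load(f); return d["K"],d["R"],d["t"]
E
python3 - <<'E'
from h import *
c=ld("w1.npz"); im=cv2.imread("pics/w1.png"); hsv=cv2.cvtColor(im,cv2.COLOR_BGR2HSV)
m=(hsv[:,:,1]<75)
for v in range(176,292,8):
    r=np.where(m[v,300:345])[0]+300; print(v,r.min() if len(r) else None,r.max() if len(r) else None,end=" | ")
g=cv2.cvtColor(im,cv2.COLOR_BGR2GRAY); print("\n",g[170:196:2,321],g[262:300:2,320])
print("knuckle",onz(c,(322,109.5),.140))
for uv in [(321.5,181),(320.5,272)]: print(uv,onz(c,uv,.197))
E
```

```text
176 315 326 | 184 314 327 | 192 314 328 | 200 313 328 | 208 313 328 | 216 313 328 | 224 313 327 | 232 313 327 | 240 313 327 | 248 313 327 | 256 313 327 | 264 313 326 | 272 314 326 | 280 315 324 | 288 314 323 | 
 [151 148 143 129  97  92  86  87  92  90  88 107 124] [143 141 141 144 142 137 139 148 145 146 156 168 154 147 151 151 152 145
  91]
knuckle [ 0.57384657 -0.18560553  0.14      ]
(321.5, 181) [ 0.57352217 -0.22817817  0.197     ]
(320.5, 272) [ 0.57337974 -0.29327512  0.197     ]
```

move_arm --pt "0.001 0.0033 0.02 -0.2 0.2 0.3" --pt "0.001 0.0033 0.04 -0.2 0.2 0.3" --pt "0.001 0.0033 0.055 -0.2 0.2 0.3" --pt "0.001 0.0033 0.067 -0.2 0.2 0.3" --pt "0.001 0.0033 0.077 -0.2 0.2 0.3" --pt "0.001 0.0033 0.084 -0.2 0.2 0.3" --pt "0.001 0.0033 0.086 -0.2 0.2 0.3" --pt "0.001 0.0033 0.086 -0.2 0.2 0.3"

```text
t: 2.2
ee_pos: [0.5725, -0.2682, 0.1826]
eef_rot: [179.9, -0.0, -0.3]
force: [0.2, -1.0, -0.5]
width: 0.998
```

move_arm --pt "0 0 0 0 0 0" --pt "0 0 0 0 0 0" --pt "0 0 0 0 0 0" --pt "0 0 0 0 0 0" --pt "0 0 0 0 0 0" --pt "0 0 0 0 0 0" --pt "0 0 0 0 0 0" --pt "0 0 0 0 0 0" --grip 0 --squeeze 30

```text
t: 2.87
ee_pos: [0.5725, -0.2682, 0.1826]
eef_rot: [179.9, -0.0, -0.3]
force: [-0.1, 0.8, 0.0]
width: 0.475
```

```bash
python3 -c "
from h import *
goto([.572,-.265,.25],0)"
```

```text
t 2.87 pos [ 0.5725 -0.2682  0.1826] rot [ 1.7993e+02 -3.0000e-02 -2.7000e-01] F [-0.1  0.8  0. ] tq [-0.01 -0.09  0.03] w 0.475 j7 15.4
shift [-0.0005 -0.0031 -0.0674] turn [ 0.07 -0.03 -0.27]
```

move_arm --pt "0 0 0 0 0 0" --pt "0 0 0 0 0 0" --pt "0 0 0 0 0 0" --pt "0 0 0 0 0 0" --pt "0 0 0 0 0 0" --pt "0 0 0 0 0 0" --pt "0 0 0 0 0 0" --pt "0 0 0 0 0 0"

```text
t: 3.53
ee_pos: [0.5725, -0.2682, 0.1826]
eef_rot: [179.9, -0.0, -0.3]
force: [0.0, 0.3, -1.4]
width: 0.112
```

move_arm --pt "0 0 -0.004 0 0 0" --pt "0 0 -0.01 0 0 0" --pt "0 0 -0.02 0 0 0" --pt "0 0 -0.032 0 0 0" --pt "0 0 -0.045 0 0 0" --pt "0 0 -0.058 0 0 0" --pt "0 0 -0.068 0 0 0" --pt "0 0 -0.075 0 0 0"

```text
t: 4.2
ee_pos: [0.573, -0.2683, 0.2601]
eef_rot: [179.9, -0.2, -0.3]
force: [0.6, 0.0, -2.2]
width: 0.115
```

```bash
python3 - <<'E'
from h import *
goto([.52,-.09,.262],8)
c=cam("wrist"); im=robot.get_image("wrist")
np.savez("w2.npz",K=c[0],R=c[1],t=c[2]); cv2.imwrite("pics/w2.png",im[:,:,::-1])
E
```

```text
t 4.2 pos [ 0.573  -0.2683  0.2601] rot [ 1.7986e+02 -1.6000e-01 -2.7000e-01] F [ 0.6  0.  -2.2] tq [-0.03 -0.1   0.  ] w 0.115 j7 16.4
shift [-0.0539 -0.178  -0.0025] turn [ 0.15 -0.15 -8.27]
```

View pics/w2.png

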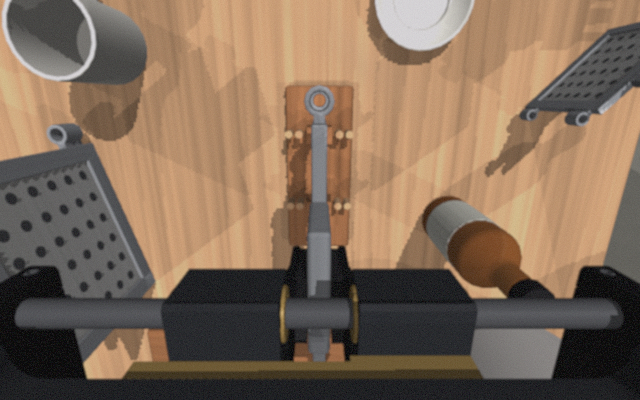

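move_arm --pt "-0.005 -0.015 0 0.1 -0.1 -0.7" --pt "-0.015 -0.045 0 0.1 -0.1 -2" --pt "-0.025 -0.08 0 0.1 -0.1 -3.5" --pt "-0.036 -0.115 0 0.1 -0.1 -5" --pt "-0.047 -0.15 0 0.1 -0.1 -6.5" --pt "-0.056 -0.175 0 0.1 -0.1 -7.6" --pt "-0.061 -0.188 0 0.1 -0.1 -8.2" --pt "-0.063 -0.193 0 0.1 -0.1 -8.3"

```text
t: 4.92
ee_pos: [0.5104, -0.0718, 0.2602]
eef_rot: [179.9, -0.1, 8.3]
force: [-0.3, -0.2, -3.2]
width: 0.11
```

```bash
python3 - <<'E'
from h import *
goto([.5015,-.0128,.262],8)
c=cam("wrist"); im=robot.get_image("wrist"); goto(None,0)
np.savez("w3.npz",K=c[0],R=c[1],t=c[2]); cv2.imwrite("pics/w3.png",im[:,:,::-1])
print(onz(ld("w2.npz"),(319,101),.2175))
E
```

```text
t 4.92 pos [ 0.5104 -0.0718  0.2602] rot [ 1.7988e+02 -9.0000e-02  8.3100e+00] F [-0.3 -0.2 -3.2] tq [ 0.01 -0.1   0.05] w 0.11 j7 11.9
shift [-0.0003 -0.0596 -0.0019] turn [ 0.12 -0.09  0.31]
t 4.97 pos [ 0.5106 -0.0728  0.2603] rot [ 1.7986e+02 -9.0000e-02  8.2200e+00] F [-0.1  0.2 -2.9] tq [ 0.07 -0.18 -0.07] w 0.114 j7 11.9
[ 0.57290684 -0.18561192  0.2175    ]
```

View pics/w3.png

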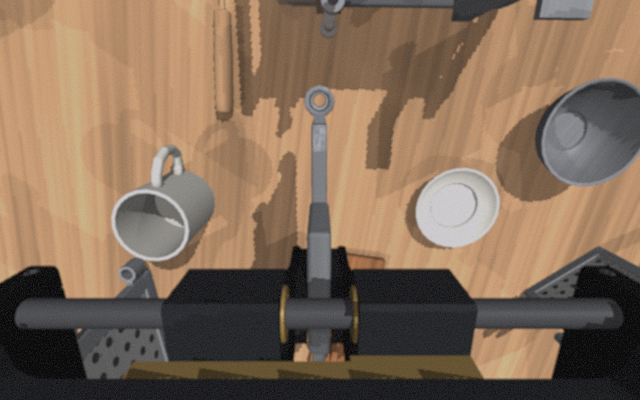

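```bash
python3 - <<'E'
from h import *
c=ld("w3.npz")
k=onz(c,(319,101),.2177); p=onz(c,(332,5),.159); q=onz(c,(330,25),.063)
print(k,p,q)
goto(None,0)
E
```

```text
[0.49780383 0.01006964 0.2177    ] [0.49773124 0.06777538 0.159     ] [0.49871754 0.07433724 0.063     ]
t 4.97 pos [ 0.5106 -0.0728  0.2603] rot [ 1.7986e+02 -9.0000e-02  8.2200e+00] F [-0.1  0.2 -2.9] tq [ 0.07 -0.18 -0.07] w 0.114 j7 11.9
```

move_arm --pt "0.001 -0.006 0.003 0.1 0 0" --pt "0.002 -0.013 0.007 0.1 0 0" --pt "0.003 -0.021 0.012 0.1 0 0" --pt "0.004 -0.028 0.016 0.1 0 0" --pt "0.005 -0.033 0.019 0.1 0 0" --pt "0.005 -0.0355 0.02 0.1 0 0" --pt "0.005 -0.0355 0.02 0.1 0 0" --pt "0.005 -0.0355 0.02 0.1 0 0"

```text
t: 5.63
ee_pos: [0.5107, -0.0372, 0.2402]
eef_rot: [180.0, -0.1, 8.2]
force: [0.9, -0.2, -3.4]
width: 0.118
```

```bash
python3 - <<'E'
from h import *
c=cam("wrist"); im=robot.get_image("wrist"); goto(None,0)
np.savez("w4.npz",K=c[0],R=c[1],t=c[2]); cv2.imwrite("pics/w4.png",im[:,:,::-1])
cv2.imwrite("pics/w4c.png",cv2.resize(im[0:140,240:426,::-1],None,fx=4,fy=4,interpolation=cv2.INTER_CUBIC))
E
```

```text
t 5.68 pos [ 0.5107 -0.0375  0.2403] rot [ 1.7994e+02 -1.1000e-01  8.2000e+00] F [-0.2 -0.2 -3.6] tq [-0.1  -0.08 -0.03] w 0.113 j7 7.8
```

View pics/w4c.png

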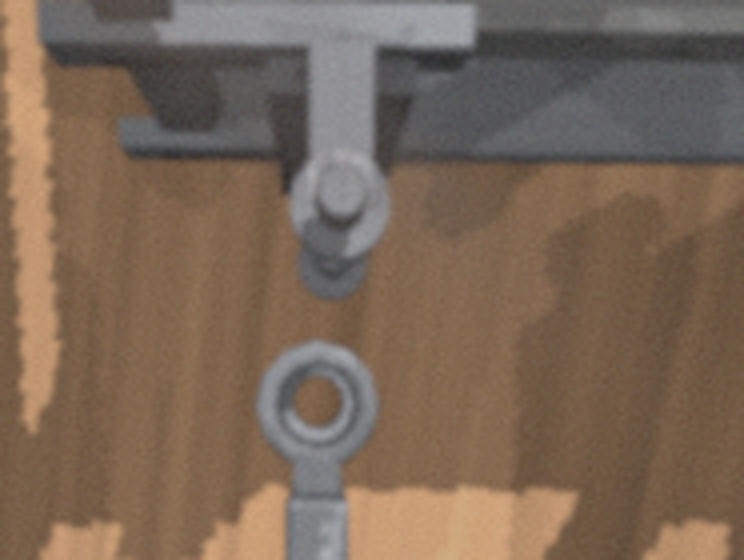

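```bash
cat >> h.py <<'E'
def disc(c,P,r):  # projected centre px and radius of a horizontal disc
    a=np.linspace(0,2*np.pi,40); q=proj(c,[[P[0]+r*np.cos(t),P[1]+r*np.sin(t),P[2]] for t in a]); return q.mean(0),np.ptp(q,0)/2
E
python3 - <<'E'
from h import *
np.set_printoptions(precision=4,suppress=True)
c=ld("w4.npz"); zt=robot.get_obs()["ee_pos"][2]
zg=zt-(.1826-.012); print("gate origin z",zg)
f=lambda x,y:(240+(x-1.5)/4,(y-1.5)/4)
k=onz(c,f(318,402),zg+.128); 
pt=onz(c,f(343,182),.159); sh=onz(c,f(340,207),.143); lo=onz(c,f(333,252),.047)
print(k,pt,sh,lo, "TCP-k",robot.get_obs()["ee_pos"]-k)
for P,r in ((k,.008),(k,.0052),(pt,.0035),(sh,.008),(lo,.008)):
    q,rr=disc(c,P,r); print((q-[240,0])*4+1.5,rr*4)
E
```

```text
gate origin z 0.06972391860008162
[0.4982 0.0451 0.1977] [0.4975 0.0764 0.159 ] [0.4976 0.0749 0.143 ] [0.4975 0.0772 0.047 ] TCP-k [ 0.0126 -0.0826  0.0426]
[319.5307 401.7872] [62.0918 65.0949]
[318.9964 401.9635] [40.3517 42.3071]
[343.5799 182.0262] [23.4598 25.7727]
[341.2284 206.8968] [49.7598 54.3747]
[333.8668 251.9895] [35.0875 37.985 ]
```

move_arm --pt "0.001 -0.006 0.002 0 0 0" --pt "0.0015 -0.012 0.004 0 0 0" --pt "0.002 -0.018 0.006 0 0 0" --pt "0.003 -0.024 0.008 0 0 0" --pt "0.0035 -0.028 0.01 0 0 0" --pt "0.0037 -0.0303 0.011 0 0 0" --pt "0.0037 -0.0303 0.011 0 0 0" --pt "0.0037 -0.0303 0.011 0 0 0"

```text
t: 6.35
ee_pos: [0.5101, -0.007, 0.2292]
eef_rot: [179.9, -0.1, 8.2]
force: [-0.9, -0.2, -3.3]
width: 0.113
```

```bash
python3 - <<'E'
from h import *
np.set_printoptions(precision=4,suppress=True)
c=cam("wrist"); im=robot.get_image("wrist"); goto(None,0)
np.savez("w5.npz",K=c[0],R=c[1],t=c[2]); cv2.imwrite("pics/w5.png",im[:,:,::-1])
cv2.imwrite("pics/w5c.png",cv2.resize(im[60:140,270:370,::-1],None,fx=7,fy=7,interpolation=cv2.INTER_CUBIC))
print(-c[1].T@c[2])
E
```

```text
t 6.4 pos [ 0.5102 -0.0073  0.2293] rot [179.92  -0.11   8.18] F [-0.3  1.  -3.4] tq [-0.03 -0.13 -0.04] w 0.114 j7 4.1
[0.4968 0.0763 0.3692]
```

View pics/w5c.png

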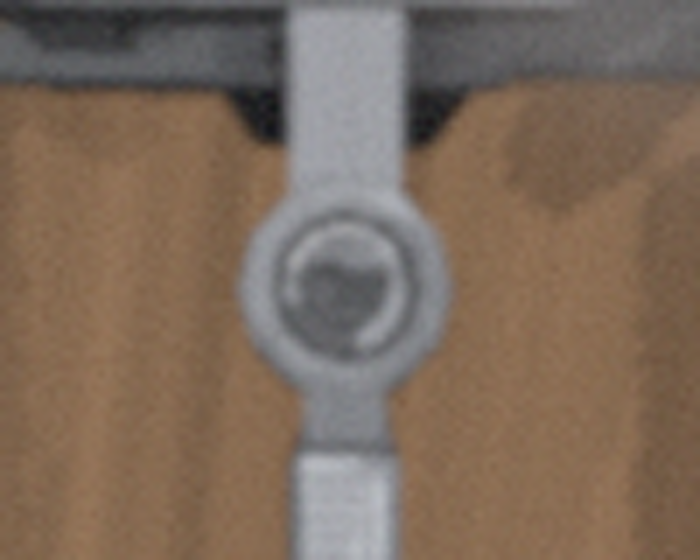

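move_arm --pt "0 0 0.0015 0 0 0" --pt "0 0 0.003 0 0 0" --pt "0 0 0.0045 0 0 0" --pt "0 0 0.006 0 0 0" --pt "0 0 0.007 0 0 0" --pt "0 0 0.008 0 0 0" --pt "0 0 0.009 0 0 0" --pt "0 0 0.009 0 0 0"

```text
t: 7.07
ee_pos: [0.51, -0.0073, 0.2201]
eef_rot: [179.9, -0.1, 8.2]
force: [0.2, 0.6, -3.6]
width: 0.113
```

```bash
python3 - <<'E'
from h import *
goto(None,0)
E
```

```text
t 7.07 pos [ 0.51   -0.0073  0.2201] rot [ 1.7993e+02 -9.0000e-02  8.1800e+00] F [ 0.2  0.6 -3.6] tq [ 0.   -0.1   0.01] w 0.113 j7 3.9
```

move_arm --pt "0 0 0.0005 0 0 0" --pt "0 0 0.001 0 0 0" --pt "0 0 0.0015 0 0 0" --pt "0 0 0.002 0 0 0" --pt "0 0 0.0025 0 0 0" --pt "0 0 0.003 0 0 0" --pt "0 0 0.003 0 0 0" --pt "0 0 0.003 0 0 0"

```text
t: 7.73
ee_pos: [0.51, -0.0073, 0.2171]
eef_rot: [179.9, -0.1, 8.2]
force: [-0.3, -0.5, -3.1]
width: 0.113
```

```bash
python3 - <<'E'
from h import *
goto(None,0)
E
```

```text
t 7.73 pos [ 0.51   -0.0073  0.2171] rot [ 1.7993e+02 -9.0000e-02  8.1800e+00] F [-0.3 -0.5 -3.1] tq [-0.04 -0.15  0.02] w 0.113 j7 3.8
```

move_arm --pt "0 0 0.001 0 0 0" --pt "0 0 0.002 0 0 0" --pt "0 0 0.0035 0 0 0" --pt "0 0 0.005 0 0 0" --pt "0 0 0.006 0 0 0" --pt "0 0 0.007 0 0 0" --pt "0 0 0.008 0 0 0" --pt "0 0 0.008 0 0 0"

```text
t: 8.4
ee_pos: [0.5099, -0.0073, 0.2088]
eef_rot: [179.9, -0.1, 8.2]
force: [0.4, 0.4, -3.2]
width: 0.115
```

```bash
python3 - <<'E'
from h import *
goto(None,0)
E
```

```text
t 8.4 pos [ 0.5099 -0.0073  0.2088] rot [ 1.7994e+02 -6.0000e-02  8.1800e+00] F [ 0.4  0.4 -3.2] tq [-0.01 -0.1   0.04] w 0.115 j7 3.6
```

move_arm --pt "0 0 0.0005 0 0 0" --pt "0 0 0.001 0 0 0" --pt "0 0 0.0015 0 0 0" --pt "0 0 0.002 0 0 0" --pt "0 0 0.0025 0 0 0" --pt "0 0 0.003 0 0 0" --pt "0 0 0.0035 0 0 0" --pt "0 0 0.0035 0 0 0"

```text
t: 9.07
ee_pos: [0.51, -0.0073, 0.2055]
eef_rot: [179.9, -0.1, 8.2]
force: [-0.7, 0.4, -1.9]
width: 0.11
```

```bash
python3 - <<'E'
from h import *
goto(None,0)
E
```

```text
t 9.07 pos [ 0.51   -0.0073  0.2055] rot [ 1.7994e+02 -7.0000e-02  8.1800e+00] F [-0.7  0.4 -1.9] tq [ 0.02 -0.01  0.02] w 0.11 j7 3.5
```

move_arm --pt "0.0058 -0.0003 0 0 0 -4" --pt "0.0116 -0.0009 0 0 0 -8" --pt "0.0174 -0.002 0 0 0 -12" --pt "0.023 -0.0034 0 0 0 -16" --pt "0.0285 -0.0053 0 0 0 -20" --pt "0.0339 -0.0075 0 0 0 -24" --pt "0.0392 -0.0101 0 0 0 -28" --pt "0.0442 -0.0131 0 0 0 -32" --squeeze 12

```text
t: 9.73
ee_pos: [0.5521, 0.0119, 0.2054]
eef_rot: [179.9, -0.0, 40.4]
force: [0.6, -0.4, -2.7]
width: 0.111
```

```bash
cat > sw.py <<'E'
from h import *
import sys
P=np.array([.4974,.0753]); goto(None,0); o=robot.get_obs(); p=o["ee_pos"][:2]; y=o["eef_rot"][2]
print("radius",np.linalg.norm(p-P),"arm dir-yaw",np.degrees(np.arctan2(*(p-P)[::-1]))+90-y)
a=np.radians(y); w=P-p; v=np.array([w[0]*np.cos(a)+w[1]*np.sin(a), w[0]*np.sin(a)-w[1]*np.cos(a)])
for th in map(float,sys.argv[1:]):
    t=np.radians(th); q=-v; s=v+[q[0]*np.cos(t)+q[1]*np.sin(t),-q[0]*np.sin(t)+q[1]*np.cos(t)]; print(th,np.round(s,4))
E
python3 sw.py 4 8 12 16 20 24 28 32
```

```text
t 9.73 pos [0.5521 0.0119 0.2054] rot [ 1.7992e+02 -2.0000e-02  4.0350e+01] F [ 0.6 -0.4 -2.7] tq [-0.01 -0.    0.08] w 0.111 j7 30.1
radius 0.08375384387478946 arm dir-yaw 0.42854149900108496
4.0 [ 0.0058 -0.0002]
8.0 [ 0.0116 -0.0009]
12.0 [ 0.0174 -0.002 ]
16.0 [ 0.0231 -0.0034]
20.0 [ 0.0286 -0.0053]
24.0 [ 0.034  -0.0075]
28.0 [ 0.0392 -0.0101]
32.0 [ 0.0443 -0.0131]
```

move_arm --pt "0.0058 -0.0003 0 0 0 -4" --pt "0.0116 -0.0009 0 0 0 -8" --pt "0.0174 -0.002 0 0 0 -12" --pt "0.0231 -0.0034 0 0 0 -16" --pt "0.0286 -0.0053 0 0 0 -20" --pt "0.034 -0.0075 0 0 0 -24" --pt "0.0392 -0.0101 0 0 0 -28" --pt "0.0443 -0.0131 0 0 0 -32"

```text
t: 10.4
ee_pos: [0.5777, 0.0504, 0.2055]
eef_rot: [179.9, 0.0, 72.5]
force: [-0.4, 0.5, -2.9]
width: 0.117
```

```bash
python3 sw.py 4 8 11 14 17 19 21 22
```

```text
t 10.4 pos [0.5777 0.0504 0.2055] rot [1.7991e+02 4.0000e-02 7.2520e+01] F [-0.4  0.5 -2.9] tq [-0.   -0.08  0.01] w 0.117 j7 55.4
radius 0.08405662170450667 arm dir-yaw 0.21747388343118246
4.0 [ 0.0059 -0.0002]
8.0 [ 0.0117 -0.0009]
11.0 [ 0.016  -0.0016]
14.0 [ 0.0203 -0.0026]
17.0 [ 0.0246 -0.0038]
19.0 [ 0.0273 -0.0047]
21.0 [ 0.0301 -0.0057]
22.0 [ 0.0315 -0.0062]
```

move_arm --pt "0.0059 -0.0003 0 0 0 -4" --pt "0.0117 -0.0009 0 0 0 -8" --pt "0.016 -0.0017 0 0 0 -11" --pt "0.0203 -0.0027 0 0 0 -14" --pt "0.0246 -0.0039 0 0 0 -17" --pt "0.0273 -0.0048 0 0 0 -19" --pt "0.0301 -0.0058 0 0 0 -21" --pt "0.0315 -0.0063 0 0 0 -22"

```text
t: 11.07
ee_pos: [0.5813, 0.0825, 0.2055]
eef_rot: [179.9, 0.1, 94.6]
force: [-0.3, 0.1, -2.9]
width: 0.118
```

```bash
python3 sw.py 1 2 3 4 5 6
```

```text
t 11.07 pos [0.5813 0.0825 0.2055] rot [1.7992e+02 6.0000e-02 9.4610e+01] F [-0.3  0.1 -2.9] tq [ 0.02 -0.08  0.  ] w 0.118 j7 72.7
radius 0.0841818155867329 arm dir-yaw 0.2934200594805816
1.0 [ 0.0015 -0.    ]
2.0 [ 0.0029 -0.0001]
3.0 [ 0.0044 -0.0001]
4.0 [ 0.0059 -0.0002]
5.0 [ 0.0073 -0.0004]
6.0 [ 0.0088 -0.0005]
```

move_arm --pt "0.0007 0 0 0 0 -0.5" --pt "0.0015 0 0 0 0 -1" --pt "0.0022 0 0 0 0 -1.5" --pt "0.0029 -0.0001 0 0 0 -2" --pt "0.0037 -0.0001 0 0 0 -2.5" --pt "0.0044 -0.0001 0 0 0 -3" --pt "0.0044 -0.0001 0 0 0 -3" --pt "0.0044 -0.0001 0 0 0 -3"

```text
t: 11.73
ee_pos: [0.5808, 0.0869, 0.2055]
eef_rot: [179.9, 0.1, 97.6]
force: [-0.2, 0.3, -2.8]
width: 0.115
```

move_arm --pt "0.0004 0 0 0 0 -0.25" --pt "0.0007 0 0 0 0 -0.5" --pt "0.0011 0 0 0 0 -0.75" --pt "0.0015 0 0 0 0 -1" --pt "0.0018 0 0 0 0 -1.25" --pt "0.0022 0 0 0 0 -1.5" --pt "0.0022 0 0 0 0 -1.5" --pt "0.0022 0 0 0 0 -1.5"

```text
t: 12.4
ee_pos: [0.5807, 0.088, 0.2055]
eef_rot: [179.9, 0.1, 99.1]
force: [-0.3, -2.9, -1.8]
width: 0.114
```

```bash
python3 - <<'E'
from h import *
goto(None,0)
im=robot.get_image("wrist"); s=robot.get_image("scene")
cv2.imwrite("pics/w6.png",np.vstack([im[:210,120:520,::-1],cv2.resize(s[135:235,330:460,::-1],(400,308),interpolation=cv2.INTER_CUBIC)]))
E
```

```text
t 12.4 pos [0.5807 0.088  0.2055] rot [1.7994e+02 1.4000e-01 9.9050e+01] F [-0.3 -2.9 -1.8] tq [-0.63 -0.15 -0.18] w 0.114 j7 76.3
```

View pics/w6.png

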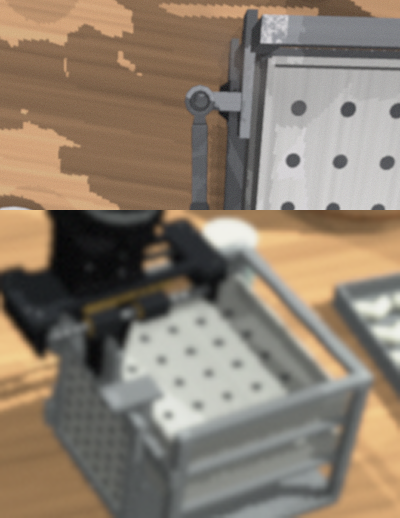

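The gate is at the stop (−2.9 N on the tool, 2.2 mm commanded but ~1.1 mm moved), with the pin filling the bore. Release.

move_arm --pt "0 0 0 0 0 0" --pt "0 0 0 0 0 0" --pt "0 0 0 0 0 0" --pt "0 0 0 0 0 0" --pt "0 0 0 0 0 0" --pt "0 0 0 0 0 0" --pt "0 0 0 0 0 0" --pt "0 0 0 0 0 0" --grip 0.45

```text
t: 13.17
ee_pos: [0.5807, 0.0882, 0.2055]
eef_rot: [179.9, 0.1, 99.1]
force: [0.5, -0.8, -0.2]
width: 0.446
```

move_arm --pt "0 0 -0.003 0 0 0" --pt "0 0 -0.01 0 0 0" --pt "0 0 -0.02 0 0 0" --pt "0 0 -0.035 0 0 0" --pt "0 0 -0.05 0 0 0" --pt "0 0 -0.065 0 0 0" --pt "0 0 -0.075 0 0 0" --pt "0 0 -0.08 0 0 0"

```text
t: 13.83
ee_pos: [0.5813, 0.0887, 0.2879]
eef_rot: [179.8, 0.1, 99.1]
force: [-0.5, -0.3, 0.1]
width: 0.45
```

```bash
python3 - <<'E'
from h import *
goto(None,0)
c=cam("wrist"); im=robot.get_image("wrist"); s=robot.get_image("scene")
np.savez("w7.npz",K=c[0],R=c[1],t=c[2]); cv2.imwrite("pics/w7full.png",im[:,:,::-1])
cv2.imwrite("pics/w7.png",np.vstack([im[:320,180:580,::-1],cv2.resize(s[135:225,330:460,::-1],(400,277),interpolation=cv2.INTER_CUBIC)]))
E
```

```text
t 13.83 pos [0.5813 0.0887 0.2879] rot [1.7976e+02 1.5000e-01 9.9060e+01] F [-0.5 -0.3  0.1] tq [ 0.09 -0.15  0.03] w 0.45 j7 78.2
```

View pics/w7.png

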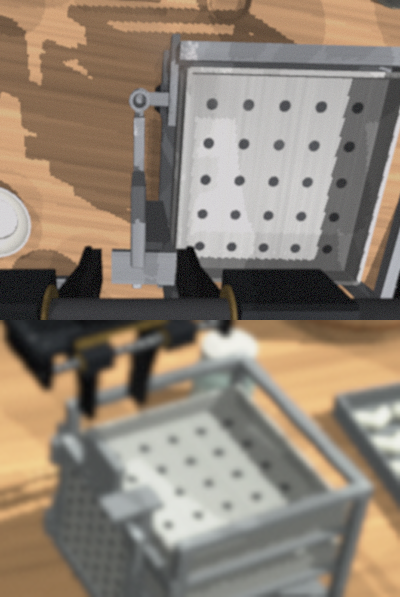

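```bash
python3 - <<'E'
from h import *
c=ld("w7.npz"); im=cv2.imread("pics/w7full.png"); 
g=cv2.cvtColor(im,cv2.COLOR_BGR2GRAY).astype(int)
for v in (90,100,110,125,140,160,180,200,220,240): print(v,g[v,304:334])
E
```

```text
90 [107 106 111 106 109 110 108 110 108 112 111 111 122 127 140 143 145 146
 138 145 144 137 126 122 107 111 111 113 109 107]
100 [ 96  95  96  93 106 130 151 155 133  98  78  98 126 156 152 158 151 127
 107  89  82  99 127 148 158 156 147 144 147 148]
110 [108 102 111 109 106 110 110 112 110 118 131 144 154 160 164 161 160 149
 147 139 125 120 116 112 108 111 105 114 106  94]
125 [113 112 117 112 116 118 113 104 109 124 161 173 162 163 159 157 158 155
 161 152 130 108 106  97  91  94  93  95  91  87]
140 [113 110 114 110 113 109 117 111 112 118 134 151 159 156 158 165 159 162
 162 156 126 110 108 110  99  97  94  94  95  90]
160 [112 114 117 114 111 113 116 117 115 117 140 154 158 159 156 160 153 154
 150 136 126 114 108  99  99 101  97  94  94  88]
180 [108 110 110 110 109 111 109  88  75  69  69  73  71  72  74  75  66  75
  71  68  78  90  93  97  97  97  99  93  85  86]
200 [116 120 114 114 118 115 100  91  96 101 101 101 102 101  99 102 102 103
  98  97  85  76  68  71  77  74  73  72  76  72]
220 [156 140 130 114 115 105  98  96  95  93 111 126 146 151 144 125 107 103
 100  92  86  72  58  57  60  59  51  55  55  57]
240 [179 172 180 174 177 164 139 117 128 145 152 151 153 153 152 155 155 163
 158 149 127  99  63  54  51  59  57  59  62  59]
```

```bash
python3 - <<'E'
from h import *
np.set_printoptions(precision=4,suppress=True)
c=ld("w7.npz")
P=[onz(c,(318.7,100),.163),onz(c,(318.7,125),.175),onz(c,(318.4,160),.175),onz(c,(317.2,200),.220),onz(c,(317.4,240),.220)]
for p in P: print(p, np.degrees(np.arctan2(p[1]-P[0][1],p[0]-P[0][0])) )
# shelf front edge / stop
S=cam("scene"); s=robot.get_image("scene"); t=robot.get_image("top"); w=robot.get_image("wrist")
cv2.imwrite("pics/fin.png",np.vstack([cv2.resize(s[150:225,335:425,::-1],(500,300),interpolation=cv2.INTER_CUBIC),cv2.resize(t[155:245,205:355,::-1],(500,300),interpolation=cv2.INTER_CUBIC)]))
goto(None,0)
E
```

```text
[0.4989 0.075  0.163 ] 0.0
[0.5159 0.0777 0.175 ] 9.237839028406098
[0.5413 0.0816 0.175 ] 8.86669181331167
[0.559  0.0838 0.22  ] 8.37024438463221
[0.5865 0.0883 0.22  ] 8.66804436677188
t 14.08 pos [0.5801 0.0881 0.2847] rot [-179.99    0.13   99.06] F [-0.2 -1.3  0.2] tq [ 0.12 -0.14  0.  ] w 0.45 j7 78.2
```

Gate heading ≈ 8.8°, which matches where contact came. A light nudge with the front finger will confirm it rests on the stop.

move_arm --pt "0 0 0.01 0 0 0" --pt "0 0 0.025 0 0 0" --pt "0 0 0.04 0 0 0" --pt "0 0 0.055 0 0 0" --pt "0 0 0.065 0 0 0" --pt "0 0 0.072 0 0 0" --pt "0 0 0.072 0 0 0" --pt "0 0 0.072 0 0 0"

```text
t: 14.75
ee_pos: [0.5801, 0.0881, 0.2124]
eef_rot: [-180.0, 0.1, 99.1]
force: [0.1, 0.5, -0.4]
width: 0.451
```

move_arm --pt "0.002 0 0 0 0 0" --pt "0.004 0 0 0 0 0" --pt "0.006 0 0 0 0 0" --pt "0.008 0 0 0 0 0" --pt "0.01 0 0 0 0 0" --pt "0.011 0 0 0 0 0" --pt "0.012 0 0 0 0 0" --pt "0.012 0 0 0 0 0"

```text
t: 15.42
ee_pos: [0.5781, 0.1002, 0.2124]
eef_rot: [-180.0, 0.1, 99.1]
force: [0.8, 0.5, -0.7]
width: 0.447
```

move_arm --pt "0.0005 0 0 0 0 0" --pt "0.001 0 0 0 0 0" --pt "0.0015 0 0 0 0 0" --pt "0.002 0 0 0 0 0" --pt "0.0025 0 0 0 0 0" --pt "0.003 0 0 0 0 0" --pt "0.003 0 0 0 0 0" --pt "0.003 0 0 0 0 0"

```text
t: 16.08
ee_pos: [0.5778, 0.1025, 0.2124]
eef_rot: [-180.0, 0.2, 99.0]
force: [-0.2, -2.4, -0.0]
width: 0.455
```

move_arm --pt "-0.0005 0 0 0 0 0" --pt "-0.001 0 0 0 0 0" --pt "-0.002 0 0 0 0 0" --pt "-0.004 0 0 0 0 0" --pt "-0.007 0 0 0 0 0" --pt "-0.01 0 0 0 0 0" --pt "-0.013 0 0 0 0 0" --pt "-0.0145 0 0 0 0 0"

```text
t: 16.75
ee_pos: [0.5802, 0.0873, 0.2124]
eef_rot: [-180.0, 0.2, 99.0]
force: [0.1, -0.3, -1.1]
width: 0.449
```

move_arm --pt "0 0 -0.005 0 0 0" --pt "0 0 -0.015 0 0 0" --pt "0 0 -0.03 0 0 0" --pt "0 0 -0.045 0 0 0" --pt "0 0 -0.06 0 0 0" --pt "0 0 -0.075 0 0 0" --pt "0 0 -0.085 0 0 0" --pt "0 0 -0.09 0 0 0"

```text
t: 17.42
ee_pos: [0.5809, 0.0882, 0.3048]
eef_rot: [179.9, 0.2, 99.0]
force: [0.5, -0.4, -0.7]
width: 0.45
```

```bash
python3 - <<'E'
from h import *
goto(None,0)
s=robot.get_image("scene"); w=robot.get_image("wrist")
cv2.imwrite("pics/fin2.png",np.vstack([s[:,:,::-1],cv2.resize(w[:300,180:580,::-1],(640,200))*0+cv2.resize(np.hstack([cv2.resize(w[60:300,180:580,::-1],(333,200)),cv2.resize(s[150:225,335:450,::-1],(307,200))]),(640,200))]))
E
```

```text
t 17.42 pos [0.5809 0.0882 0.3048] rot [179.87   0.18  99.02] F [ 0.5 -0.4 -0.7] tq [ 0.09 -0.13  0.01] w 0.45 j7 78.4
```

View pics/fin2.png

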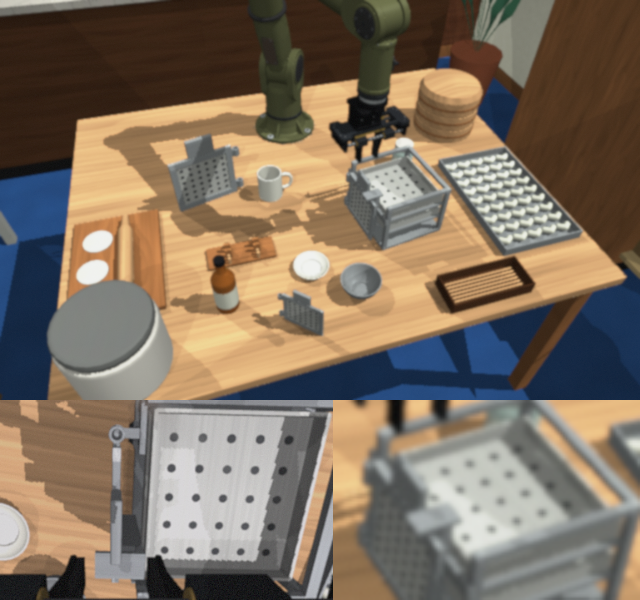

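The gate is hung and shut, the stand is empty, the other things are where they were, and the gripper is clear.

```bash
python3 -c "
from workcell import robot
print(robot.job_done())"
```

```text
the job is handed in; nothing more can be done
None
```

The gate is back on the carrier and shut, and I handed the job in at about 17.4 s. I lifted it out of the stand, lowered it wide open onto both pins, swung it shut under the keeper lip to the stop, and let go.

- **Knuckles down:** the gate lowered with no jamming. Its weight began to come off the gripper with the gate at about z = 35 mm, the fully seated height. The camera showed the upper pin filling the bore; I did not see the lower one directly.
- **At the stop:** the tool felt about 3 N on closing. A light nudge after release met about 2.4 N at about the same place, so the gate was already resting there. The contact itself is hidden under the lip, so this rests on feel and on the gate's heading of about 8.8°, in line with the carrier's own 8° or so.
- **Everything else:** the mug, dish, bottle, bowl and the two other gates look unmoved in the last picture. The gripper is clear above the gate. The largest force I read was under 4 N.

No check failed. My first pin estimate, from the top camera, was off by about 1 cm. The wrist camera corrected it before I lowered the gate.

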